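Bore a stick on the turret drill guide: load, index to the third bush, hold

TASK

Take the long stick from the wooden stand and push it down into the bored hole of the drill guide's socket block until it is fully home, then let go of it. Then turn the turret clockwise by its black knob, counting the clicks, to the third stop, so that the third drill bush stands over the stick, and finish while still gripping the knob and holding it there for the drilling; leave the two short sticks, the cordless drill and the log slice where they are.

Things in the scene. Friction and masses are not known exactly. Their poses are not given: they have to be found in the camera images.
- long_stick_mid (a point): Half-way up the long stick: straight round hazel stick, 12 mm thick, 110 mm long, about 13 g, standing upright in one of the stand's three holes (which one varies). It reaches 75 mm above the stand's top and, fully home in the socket, 60 mm above the socket block: gripped 27 mm above its middle, the fingers clear both blocks. z runs up along the stick.
- long_stick_foot (a point): Centre of the long stick's lower end face, 55 mm below its middle.
- short_stick_a_mid (a point): Half-way up a short stick of the same wood, 12 mm thick, 75 mm long, standing in another hole of the stand. A bystander: too short for the job.
- short_stick_b_mid (a point): Half-way up the other short stick, 12 mm thick, 75 mm long, standing in the remaining hole. A bystander.
- stand: Wooden stand, a block fixed to the bench, 56 mm (x) by 170 mm (y) by 45 mm high, origin at the centre of its underside. Three upright holes in a row along its y, 55 mm apart, 13.5 mm wide and 35 mm deep (hole floor 10 mm above the bench). The fingers have room on either side of the row, along the block's x.
- guide: The drill guide's base, fixed: plywood board 150 mm (x) by 290 mm (y) by 18 mm, origin at the centre of its underside. On it, at x = 0: aluminium socket block, 56 by 56 mm, top 73 mm above the bench, at y = +55 mm; turret spindle at y = -45 mm; spring-ball block, 30 mm wide, 118 mm high, at y = -111 mm. Two screw clamps, 42 mm high, at y = -125 mm, x = +-125 mm.
- socket_mouth (a point): Centre of the mouth of the bored hole in the socket block's top, 73 mm above the bench. The hole is upright, 15 mm wide, countersunk 4 mm at the mouth, 50 mm deep. x and y axes as the guide's; the spindle lies 100 mm away along -y. While the turret is parked the fingers have room along the guide's y, opened no more than about 60 mm.
- socket_floor (a point): Centre of the flat bottom of the socket hole, 50 mm below its mouth.
- turret (a joint): Turret angle about its upright spindle, rad, growing clockwise seen from above, range 0 to 1.9. Parked at 0 to 0.2: turns freely, held by light friction, socket open above. Spring-ball stops at 0.72, 1.00, 1.28, 1.56, 1.84 put bushes 1 to 5 over the socket. Leaving a stop takes 0.3 to 0.4 N m, nothing at the crest half-way; within 0.1 rad of a stop a free turret pulls itself in.
- bush1 (a point): Centre of the lower end of the first (leading) drill bush, 100 mm from the spindle, 137 mm above the bench. The turret is a fan of five aluminium arms 16 degrees apart, 26 mm wide, 141 to 153 mm above the bench, reaching 113 mm from the spindle, each with a steel bush 18 mm wide, 137 to 157 mm up. Bushes pass 4 mm over a stick that is fully home and strike one that is not.
- bush3 (a point): Centre of the lower end of the third drill bush, the middle one of the five.
- knob_mid (a point): Centre of the black fluted round knob on top of the turret, on the spindle axis, half-way up it, 174 mm above the bench. The knob is 48 mm wide and 34 mm high, from 157 to 191 mm above the bench, fixed to the turret; it can be gripped from above across any diameter.
- drill: Cordless drill standing on its battery, about 250 mm long and 215 mm high, origin at the centre of its underside. A bystander.
- log_slice: Round slice of a log with dark bark, 90 mm wide, 38 mm high, lying flat, origin at the centre of its underside. A bystander.

How it is judged:
By the outcome, as a careful person would: the job done as asked, in the order asked, and still so for the second after the job is handed in, while the arm keeps its last pose, push and grip.
It also fails if it takes over 67 s, if anything falls off the work surface, if the arm or the gripper's body presses on something with over 40 N, if the wrist force passes 120 N, or if a joint passes its speed limit or range.

ROBOT

A 6-joint arm with a two-finger parallel gripper is mounted at the origin on the work surface. World frame = base frame: x ahead of the robot, y to its left, z up, the work surface at z = 0. Lengths are in mm, angles in rad, forces in N, time in s.
With the tool pointing down it reaches from about 275 to 725 mm from the base axis. Payload 15.9 kg.
Tool frame: the origin (TCP) lies on the centre line of the jaws, within the pads' length; the fingertips stand 8 mm ahead of it and the grasp point (between the pads) lies 11 mm behind it; z points along the fingers, y is the line along which they close (so a half turn about z gives the same grasp; the last joint's range is limited). The gripper opens to 85 mm and grips with 20 to 120 N. Pads are 22 mm wide; open, the fingers measure 114 mm over their backs; the gripper's body (76 mm by 85 mm) begins 54 mm behind the grasp point. The pads swing forward as they close: fully open they stand 13 mm farther back than shut.
Start: joints at [1.167, 0.213, -0.034, 1.323, 0, 1.571], TCP at [196.45, 459.775, 239.306] pointing down, gripper open.
Joint ranges: [-2.98, 2.98], [-0.74, 1.72], [-1.14, 1.35], [-2.1, 2.04], [-1.57, 1.44], [-3.14, 3.14]. Speed limits (rad/s): [1.89, 1.89, 2.39, 2.57, 3.14, 3.14].

INTERFACE

Orientations are given as a unit quaternion [w, x, y, z].
In Python, from bench import arm, command_gripper, solver, vision, hand_in, monitor gives the robot as it stands. Calls block until the motion is done:
- arm.movep(position, orientation): joint-space move of the TCP to a pose.
- arm.move_l(position, rotation=None, speed=150, threshold=None): straight line of the TCP; rotation=None keeps the orientation; speed is the mean speed in mm/s. With threshold (N) it stops when the force on the tool has changed by that much, and returns True; else False.
- arm.movej(angles): joint-space move.
- command_gripper(opening, effort=None): finger opening in mm; effort is the grip in N (None keeps the last); returns when the fingers have stopped.
- arm.dwell(seconds).
- solver.ik(position, orientation): joint angles nearest the present ones, or None.
- vision.grab_frame(name): name is "scene" or "top"; returns the picture (384x512x3 uint8, red, green, blue); there is no depth.
- vision.camera_model(name): a dict with "mtx" (3x3 intrinsics, pixels), "cam_to_world" (4x4, takes a point from camera to world coordinates). Camera axes: x right, y down, z forward; pixel columns grow to the right and rows downward; lengths in mm; the calibration is good to about 2 mm. A picture is of the moment at which its call begins. camera_model takes no time and is no camera call.
A pose or a line that the arm cannot do raises arm.IKError and nothing moves.
- hand_in(): hands the job in; it is judged then, once.
Readings, each from a call of its own:
- monitor.read_time(): time.
- monitor.read_joint_pos(): joint angles.
- monitor.read_joint_vel(): joint speeds.
- monitor.read_tau(): joint torques, N m.
- monitor.read_tcp_pos(): TCP position.
- monitor.read_tool_rot(): TCP orientation.
- monitor.read_ft_force(): force on the tool from outside, world axes, zero at the start.
- monitor.read_torque(): the same for the moment, N m.
- monitor.read_grip_width(): finger opening in mm.
- monitor.read_gripper_force(): force on a finger pad.
Only numpy, scipy, OpenCV 4.12 (cv2) and the standard library are available. Lean on these libraries where they do the work, as an engineer would, in place of code of your own. Each camera call takes 0.05 s, during which the arm holds its last target. There are 200 camera calls.

## Working session

There is one attempt and no reset: what is moved stays moved. The work goes in short steps, each a Python script; the robot and the scene stay as the last script left them, time stands still between calls to the robot, and variables do not carry over. Pictures are saved under pics/ and viewed, at most 10 in all, crops included, and the job is handed in when it is done.

```bash
mkdir -p pics; ls
python3 - <<'E'
from bench import arm, vision, monitor
import cv2, numpy as np
np.set_printoptions(precision=3,suppress=True)
for n in("scene","top"):
    f=vision.grab_frame(n); cv2.imwrite(f"pics/{n}0.png",cv2.resize(f[:,:,::-1],(768,576),interpolation=cv2.INTER_CUBIC)); np.save(f"pics/{n}0.npy",f)
    m=vision.camera_model(n); print(n,m["mtx"],m["cam_to_world"])
print(monitor.read_time(),monitor.read_tool_rot())
E
```

```text
pics
scene [[447.656   0.    262.789]
 [  0.    447.656 190.339]
 [  0.      0.      1.   ]] [[  -0.802    0.317   -0.506 1219.125]
 [   0.597    0.421   -0.683  918.176]
 [  -0.004   -0.85    -0.527  849.14 ]
 [   0.       0.       0.       1.   ]]
top [[386.561   0.    253.897]
 [  0.    386.561 195.381]
 [  0.      0.      1.   ]] [[  -0.021   -0.98     0.197  313.168]
 [  -1.       0.02    -0.01     8.045]
 [   0.006   -0.197   -0.98  1161.789]
 [   0.       0.       0.       1.   ]]
0.1 [-0.     0.201  0.98  -0.   ]
```

View pics/scene0.png

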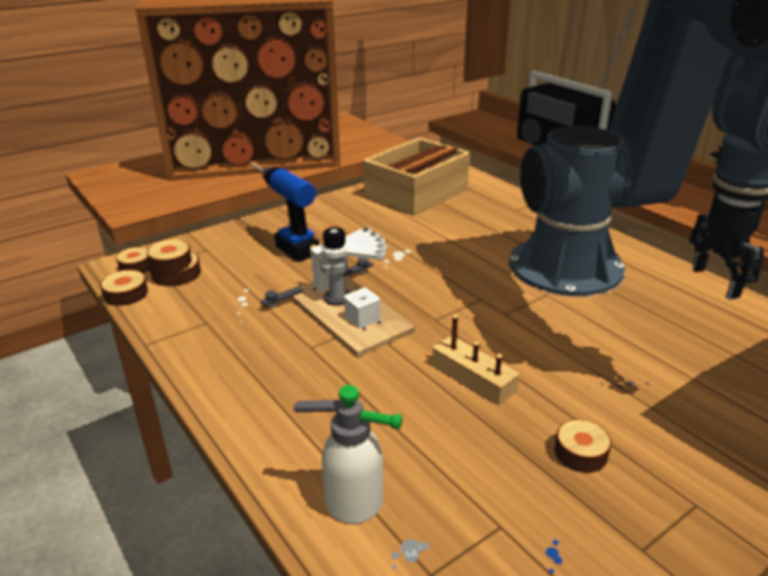

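View pics/top0.png

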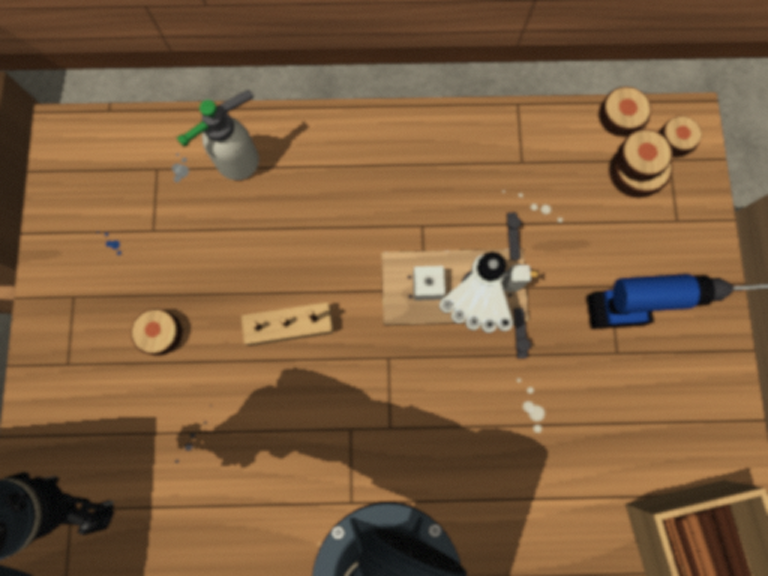

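The scene view shows the long stick in the stand's leftmost hole (455,330 of the 768-wide picture). That is the right-hand hole in the top view (313,318). The socket block is at (429,282) and the knob at (491,266) in the top view, and the turret is parked with its arms pointing toward the robot. Next I'll enlarge both regions.

```bash
cat > geo.py <<'E'
import numpy as np, cv2
from bench import vision
def ray(n,u,v):
    m=vision.camera_model(n); T=m["cam_to_world"]; d=T[:3,:3]@np.linalg.solve(m["mtx"],[u,v,1.]); return T[:3,3],d
def onz(n,u,v,z):
    o,d=ray(n,u,v); return o+d*(z-o[2])/d[2]
def proj(n,p):
    m=vision.camera_model(n); T=m["cam_to_world"]; q=m["mtx"]@(T[:3,:3].T@(np.asarray(p,float)-T[:3,3])); return q[:2]/q[2]
def tri(pts):
    A=0;b=0
    for n,u,v in pts:
        o,d=ray(n,u,v); d=d/np.linalg.norm(d); P=np.eye(3)-np.outer(d,d); A=A+P; b=b+P@o
    return np.linalg.solve(A,b)
E
python3 - <<'E'
import numpy as np,cv2
t=np.load("pics/top0.npy");s=np.load("pics/scene0.npy")
a=cv2.resize(t[155:245,155:365],None,fx=3.8,fy=3.8,interpolation=cv2.INTER_CUBIC)
cv2.imwrite("pics/ct.png",a[:,:,::-1])
b=cv2.resize(s[145:275,195:355],None,fx=4.5,fy=4.5,interpolation=cv2.INTER_CUBIC)
cv2.imwrite("pics/cs.png",b[:,:,::-1])
E
```

```text
(no output)
```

View pics/ct.png

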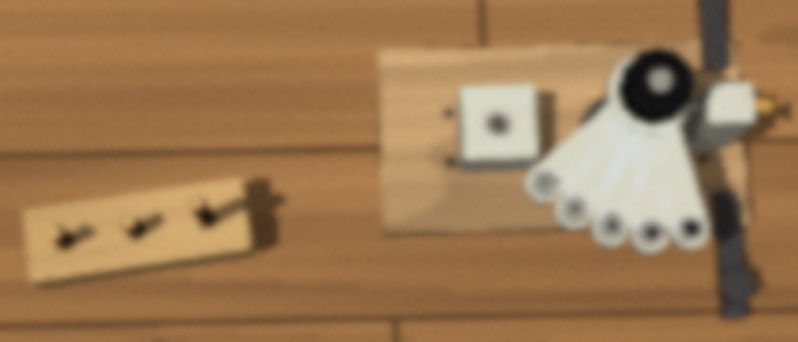

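View pics/cs.png

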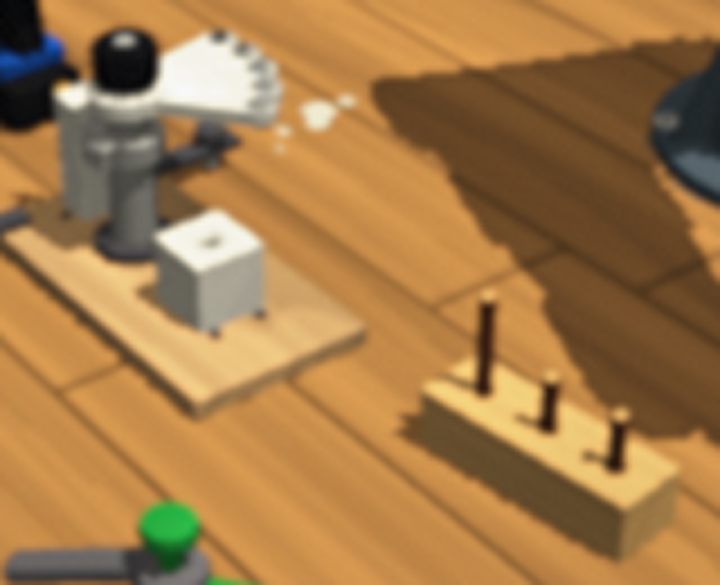

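The crops show the stand's top face at about (22,210)–(252,250) in the top crop, with the long stick at (207,215). The socket hole is at (498,124) in the top crop and (211,241) in the scene crop, and the knob is at (657,86). The leading bush is at (543,182). I'll measure these with masks.

```bash
cat > meas.py <<'E'
from geo import *
np.set_printoptions(precision=1,suppress=True)
t=np.load("pics/top0.npy");s=np.load("pics/scene0.npy")
def up(x,y,f,ox,oy): return (x+.5)/f-.5+ox,(y+.5)/f-.5+oy
T=lambda x,y:("top",)+up(x,y,3.8,155,155)
S=lambda x,y:("scene",)+up(x,y,4.5,195,145)
print("socket: tri",tri([T(498,124),S(211,241)]),"top@73",onz(*T(498,124),73),"scene@73",onz(*S(211,241),73))
# socket block top by white mask
def comp(m,seed,k=None):
    n,l,st,c=cv2.connectedComponentsWithStats(m.astype(np.uint8)); i=l[int(round(seed[1])),int(round(seed[0]))]; return l==i,c[i],st[i]
hsv=cv2.cvtColor(t,cv2.COLOR_RGB2HSV)
print("hsv block",hsv[186,280],hsv[180,281],"side",hsv[197,286],"stand",hsv[212,170],"bench",hsv[225,200],"side?",hsv[229,166])
def rect(m,z):
    cs,_=cv2.findContours(m.astype(np.uint8),cv2.RETR_EXTERNAL,cv2.CHAIN_APPROX_NONE); c=max(cs,key=cv2.contourArea)
    r=cv2.minAreaRect(c.astype(np.float32)); b=cv2.boxPoints(r)
    w=np.array([onz("top",*p,z) for p in b]); e=np.diff(np.vstack([w,w[:1]]),axis=0)
    print(" px",r,"world ctr",w.mean(0),"edges",np.linalg.norm(e,axis=1),"ang",np.degrees(np.arctan2(e[:,1],e[:,0])))
H,Sa,V=[hsv[:,:,i].astype(int) for i in range(3)]
m=(Sa<60)&(V>175); mm,c,st=comp(m,(280,184)); print("block",st);rect(mm,73)
print("stand grid");
for thr in (150,165,180):
    m=(V>thr+20)&(Sa<150+0*Sa); 
    try: mm,c,st=comp(m,(175,212)); print(thr,st); rect(mm,45)
    except Exception as e: print(e)
m=(V<60); mm,c,st=comp(m,(322,179)); print("knob",c,st,onz("top",*c,191))
k=tri([T(657,86),S(125,42)]);print("knobtop",k)
for nm,a in dict(cor=[(22,210),(246,178),(252,250),(35,284)]).items():
    w=np.array([onz(*T(*p),45) for p in a]);print("stand corners",w[:,:2],w.mean(0))
w=np.array([onz(*S(*p),45) for p in [(425,388),(622,507),(680,468),(468,358)]]);print("stand scene",w[:,:2],w.mean(0))
print("stick top tri",tri([T(205,205),S(488,296)]),"scene@120",onz(*S(488,296),120),"base scene@45",onz(*S(485,392),45))
print("short bases",onz(*S(548,428),45),onz(*S(616,468),45),"tops@85",onz(*S(552,377),85),onz(*S(621,413),85))
print("bushes",[onz(*T(*p),157) for p in [(543,182),(573,209),(612,225),(652,232),(691,229)]])
w=np.array([onz(*T(*p),18) for p in [(379,52),(383,232)]]);print("board edge",w)
E
python3 meas.py
```

```text
socket: tri [554.6 -95.1  69.8] top@73 [554.2 -95.   73. ] scene@73 [557.2 -90.5  73. ]
hsv block [ 30  23 213] [ 30  20 215] side [ 24  29 131] stand [ 18 120 197] bench [ 15 137 127] side? [ 17 125 131]
block [276 177  20  20 328]
 px ((285.5, 186.5), (19.0, 19.0), 90.0) world ctr [556.6 -94.6  73. ] edges [55.2 56.3 54.6 56.2] ang [-91.1 177.6  88.9  -1.9]
stand grid
150 [ 161  201   59   28 1008]
 px ((189.6136932373047, 214.25794982910156), (20.174301147460938, 60.077884674072266), 81.46923065185547) world ctr [485.6 185.3  45. ] edges [175.1  59.9 173.3  59.6] ang [ -82.4 -171.8   97.5    9.9]
165 [162 202  58  26 842]
 px ((190.0441131591797, 214.50416564941406), (18.676301956176758, 57.40436553955078), 81.34745788574219) world ctr [484.8 184.   45. ] edges [167.2  55.4 165.7  55.1] ang [ -82.3 -171.6   97.6   10. ]
180 [     0      0    512    384 193799]
 px ((255.5, 191.5), (383.0, 511.0), 90.0) world ctr [607.6 -12.3  45. ] edges [1676.7 1182.6 1372.  1172.6] ang [-90.9 171.3  88.7   6.2]
knob [327.5 177.5] [319 169  19  18 208] [ 551.7 -193.   191. ]
knobtop [ 554.6 -195.   187.4]
stand corners [[500.  270.8]
 [521.5  98.7]
 [465.4  94.3]
 [442.7 259.4]] [482.4 180.8  45. ]
stand scene [[521.4 106.3]
 [501.9 271.3]
 [446.7 266.1]
 [476.9  97.9]] [486.7 185.4  45. ]
stick top tri [488.  123.9 114.7] scene@120 [492.2 131.  120. ] base scene@45 [492.6 133.5  45. ]
short bases [485.4 186.7  45. ] [478.7 242.1  45. ] tops@85 [484.6 186.1  85. ] [475.8 239.   85. ]
bushes [array([ 493.7, -116.9,  157. ]), array([ 474.3, -136.8,  157. ]), array([ 462.5, -163.3,  157. ]), array([ 457.1, -190.7,  157. ]), array([ 458.6, -217.8,  157. ])]
board edge [[627.7  -6.6  18. ]
 [481.3  -6.6  18. ]]
```

Both views agree within about 3 mm. The stand's yaw is about 7.5° and the long stick is at (492.5,131). The socket is near (556,-94) and the knob near (554,-194), 100 mm away as it should be. The turret is at about 0.06 rad. I'll pick up the stick now and check the later joint angles in the same script.

```bash
cat >> geo.py <<'E'
def quat(yaw):  # tool down, closing line (tool y) at angle yaw
    from scipy.spatial.transform import Rotation as R
    c,s=np.cos(yaw),np.sin(yaw)
    q=R.from_matrix(np.array([[-s,c,0],[c,s,0],[0,0,-1]])).as_quat(); return [q[3],q[0],q[1],q[2]]
E
python3 - <<'E'
from geo import *
from bench import arm, command_gripper, solver, monitor
np.set_printoptions(precision=3,suppress=True)
for n,p,ys in [("pick",(492.5,131,81),(.131,.131-np.pi)),("sock",(556,-94,94),(-1.59,1.55)),("knob",(554,-194,167),(-2,-1,0,1,2,3))]:
    for y in ys: print(n,y,solver.ik(p,quat(y)))
y=.131
q=[np.array(solver.ik((492.5,131,81),quat(a))) for a in (.131,.131-np.pi)]
a=(.131,.131-np.pi)[int(np.argmin([abs(v[5]) for v in q]))]
command_gripper(60,50)
arm.movep((492.5,131,200),quat(a))
print(arm.move_l((492.5,131,81),speed=120,threshold=15))
command_gripper(0,50)
print(monitor.read_grip_width(),monitor.read_gripper_force(),monitor.read_ft_force(),monitor.read_tcp_pos())
print(arm.move_l((492.5,131,231),speed=150))
print(monitor.read_grip_width(),monitor.read_ft_force(),monitor.read_time())
for n in("scene","top"):np.save(f"pics/{n}1.npy",vision.grab_frame(n))
E
```

```text
pick 0.131 [ 0.26   0.319 -0.308  0.944  0.     1.7  ]
pick -3.010592653589793 [ 0.26   0.319 -0.308  0.944  0.    -1.442]
sock -1.59 [-0.167  0.41  -0.137  1.023  0.     2.993]
sock 1.55 [-0.167  0.41  -0.137  1.023  0.    -0.147]
knob -2 [-0.337  0.414  0.059  1.216  0.    -3.049]
knob -1 [-0.337  0.414  0.059  1.216  0.     2.234]
knob 0 [-0.337  0.414  0.059  1.216  0.     1.234]
knob 1 [-0.337  0.414  0.059  1.216  0.     0.234]
knob 2 [-0.337  0.414  0.059  1.216  0.    -0.766]
knob 3 [-0.337  0.414  0.059  1.216  0.    -1.766]
False
10.769132858505383 48.4780490398407 [-6.706 -0.911  9.017] [491.747 130.912  81.179]
False
10.44620649499766 [-0.521 -0.403  0.458] 5.825
```

Run:
```python
from geo import *
from bench import arm, monitor
np.set_printoptions(precision=3,suppress=True)
arm.movep((556,-94,215),quat(1.55))
arm.move_l((556,-94,160),speed=120)
arm.dwell(.3)
print(monitor.read_tcp_pos(),monitor.read_ft_force(),monitor.read_time())
im=[]
for n in("scene","top"):
    f=vision.grab_frame(n);np.save(f"pics/{n}2.npy",f)
    u,v=map(int,proj(n,(556,-94,90))); im.append(cv2.resize(f[v-50:v+30,u-40:u+40],(400,400),interpolation=cv2.INTER_CUBIC)); print(n,u-40,v-50)
cv2.imwrite("pics/h.png",np.hstack(im)[:,:,::-1])
```

```text
[556.275 -94.037 160.511] [ 0.127 -0.06  -0.57 ] 8.0167
scene 201 143
top 245 135
```

View pics/h.png

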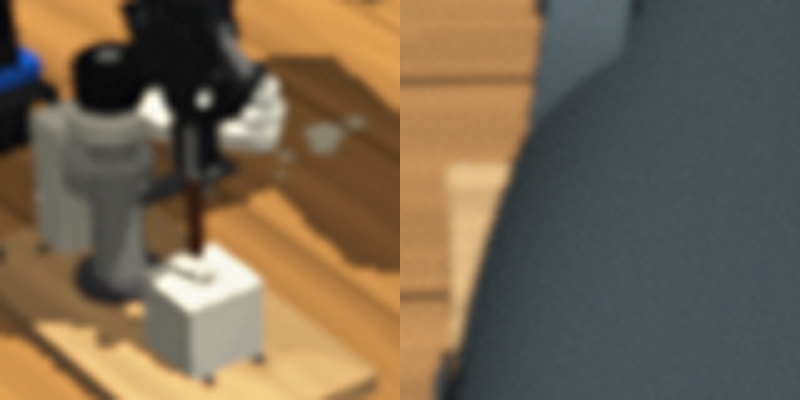

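The scene crop shows the stick's foot at about (196,256), just above the hole at about (204,278), and possibly a few mm to the left. The hand hides the top view. I'll measure the lateral offset with sub-pixel profiles.

Run:
```python
from geo import *
np.set_printoptions(precision=2,suppress=True)
s0=np.load("pics/scene0.npy").astype(float);s1=np.load("pics/scene1.npy").astype(float);s2=np.load("pics/scene2.npy").astype(float)
def prof(im,p,zs,w=4):
    for z in zs:
        u,v=proj("scene",(*p,z)); r=int(round(v)); c=np.arange(int(u)-w-2,int(u)+w+4); g=im[r,c].sum(1); b=np.median(np.sort(g)[-5:])
        d=np.clip(b-g,0,None); d[d<.35*d.max()]=0
        uc=(c*d).sum()/d.sum(); print(z,"pred",u,"obs",round(uc,2),"row",r,(g/3).astype(int))
print("stand");prof(s0,(492,131),(60,75,90,105))
print("lifted");prof(s1,(492.5,131),(165,180,195))
print("hover");prof(s2,(556,-94),(95,103,110,118))
g=s2.astype(np.uint8)
# block in s0: white top face corners
h=cv2.cvtColor(s0.astype(np.uint8),cv2.COLOR_RGB2HSV); m=((h[:,:,1]<60)&(h[:,:,2]>185)).astype(np.uint8)
n,l,st,c=cv2.connectedComponentsWithStats(m); i=l[202,241] or l[194,241]; print("face",st[i],c[i],onz("scene",*c[i],73))
print("hole pix",proj("scene",(557.2,-90.5,73)),proj("scene",(556,-94,73)))
print((s0[193:206,228:256].mean(2)).astype(int))
```

```text
stand
60 pred 302.2201943354204 obs 302.29 row 227 [180 189 193 186 143  74  36  63 126 171 182 172 153 134]
75 pred 302.43947224971186 obs 302.49 row 223 [125 127 133 132 109  68  37  39  70 107 130 136 137 135]
90 pred 302.66140590864967 obs 302.23 row 219 [122 116 114 114 101  67  37  38  73 113 134 139 140 142]
105 pred 302.886043853034 obs 302.6 row 215 [137 138 138 138 126  87  45  33  68 116 142 147 147 144]
lifted
165 pred 303.6789554438843 obs 303.18 row 197 [148 149 150 143 113  66  37  43  85 132 154 158 159 158]
180 pred 303.9170936197162 obs 303.53 row 193 [154 155 155 150 128  83  42  39  77 125 144 139 131 127]
195 pred 304.1582442428155 obs 305.11 row 188 [151 147 139 117  78  42  34  59  96 120 117 108 100  89]
hover
95 pred 240.97979032670426 obs 237.65 row 192 [ 86  87  90  86  67  41  40 106 186 218 209 179 149 136]
103 pred 240.90611870479586 obs 237.99 row 190 [ 86  85  86  79  58  37  35  67 113 136 138 135 137 139]
110 pred 240.8412962031448 obs 237.95 row 188 [ 86  86  89  86  65  40  40  72 114 135 139 139 139 136]
118 pred 240.7667985766594 obs 237.8 row 18
[... 988 characters left out ...]
 80  87 102 133 179 218 235 240 241 240 237 231 224 219 220 229 237 239
  239 237 234 229 218 198 179 160 144 133]
 [ 71  80  90 101 126 163 203 230 240 242 241 240 239 237 238 239 240 237
  229 220 208 195 179 167 160 157 151 144]
 [ 72  82  89  94  98 113 147 194 228 239 242 242 241 240 237 234 230 217
  197 181 172 166 160 158 158 158 158 154]
 [113 106  98  97  96  95 107 139 182 221 238 241 238 231 221 209 195 179
  168 161 160 159 158 158 158 159 159 159]
 [159 137 110  99  97  96  96 103 128 171 213 227 218 199 182 174 165 160
  159 159 160 160 158 157 157 158 159 159]
 [173 148 115  99  98  98  97  96 101 123 159 179 178 169 160 159 159 160
  161 160 161 160 158 156 156 157 158 159]]
```

The profile edges put the stick about 1–1.8 px (3–5 mm) left of the hole in the scene view, along (+0.8,-0.6). The chamfer captures about ±5 mm, so I'll take a middle estimate of (554,-92). I'll descend with light contact and read the side forces.

Run:
```python
from geo import *
from bench import arm, monitor
np.set_printoptions(precision=2,suppress=True)
t=np.load("pics/top0.npy").astype(float).mean(2); w=t[183:193,281:292]; d=np.clip(np.median(w)-12-w,0,None)
yy,xx=np.mgrid[183:193,281:292]; d[(xx-285.7)**2+(yy-187.3)**2>10]=0
c=((xx*d).sum()/d.sum(),(yy*d).sum()/d.sum()); print("hole top",c,onz("top",*c,73))
arm.move_l((554,-92.2,150),speed=60)
f0=np.array(monitor.read_ft_force())
r=arm.move_l((554,-92.2,122),speed=30,threshold=6)
print(r,monitor.read_tcp_pos(),np.array(monitor.read_ft_force())-f0,monitor.read_torque(),monitor.read_time())
```

```text
hole top (np.float64(285.60983436853), np.float64(187.23778467908903)) [554.3  -94.84  73.  ]
False [554.11 -92.23 122.18] [0.11 0.2  0.64] [ 0.01  0.01 -0.01] 9.525
```

No contact with the foot 22 mm below the mouth, so the stick is inside the bore. I'll push it home.

Run:
```python
from geo import *
from bench import arm, monitor
np.set_printoptions(precision=2,suppress=True)
f0=np.array(monitor.read_ft_force())
r=arm.move_l((554,-92.2,84),speed=30,threshold=20)
print(r,monitor.read_tcp_pos(),np.array(monitor.read_ft_force())-f0,monitor.read_grip_width(),monitor.read_time())
f=vision.grab_frame("scene"); np.save("pics/scene3.npy",f)
u,v=map(int,proj("scene",(556,-94,100))); cv2.imwrite("pics/in.png",cv2.resize(f[v-55:v+35,u-60:u+60],(720,540),interpolation=cv2.INTER_CUBIC)[:,:,::-1])
```

```text
True [554.66 -92.57  92.67] [-0.35 -2.33  7.42] 10.685954389464678 10.4583
```

View pics/in.png

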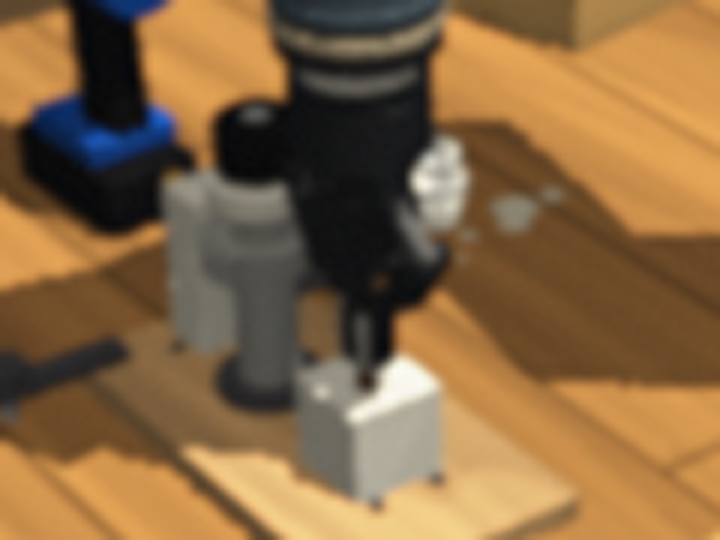

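The crop shows the stick's foot inside the block, with the fingertips just above the block's top. It stopped at TCP z≈92.7 against an expected 94, so it is on the hole floor. I'll release it, then tap its top with closed fingers to confirm its height of 133 mm.

Run:
```python
from geo import *
from bench import arm, monitor, command_gripper
np.set_printoptions(precision=2,suppress=True)
command_gripper(45)
p=monitor.read_tcp_pos()
arm.move_l((554,-92.2,170),speed=100)
command_gripper(0)
f0=np.array(monitor.read_ft_force())
r=arm.move_l((554,-92.2,134),speed=25,threshold=12)
print("tap",r,monitor.read_tcp_pos(),np.array(monitor.read_ft_force())-f0,monitor.read_time())
arm.move_l((554,-92.2,260),speed=150)
command_gripper(75,100)
arm.movep((440,60,290),quat(1.55)) 
im=[]
for n in("scene","top"):
    f=vision.grab_frame(n);np.save(f"pics/{n}4.npy",f)
    u,v=map(int,proj(n,(540,-130,110))); im.append(cv2.resize(f[v-45:v+45,u-40:u+40],(400,450),interpolation=cv2.INTER_CUBIC)); print(n,u-40,v-45)
cv2.imwrite("pics/k.png",np.hstack(im)[:,:,::-1]);print(monitor.read_time())
```

```text
tap True [554.45 -92.27 140.97] [-0.86 -0.13  7.31] 13.4333
scene 198 136
top 259 144
15.975
```

View pics/k.png

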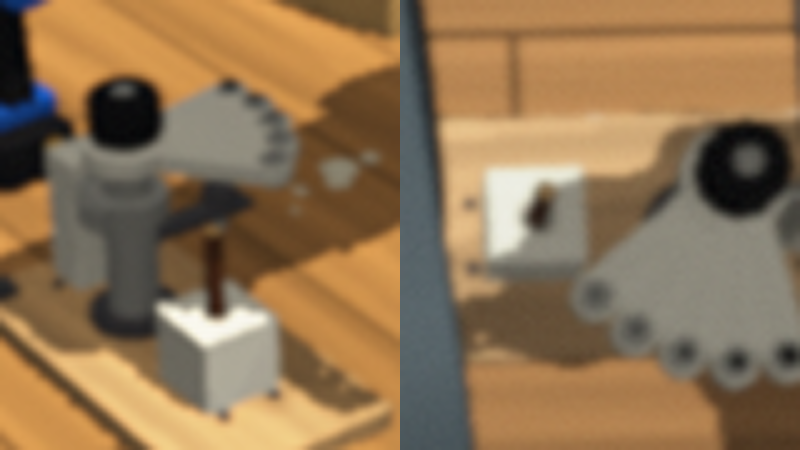

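The tap met the stick's top at tip z = 133, so it is fully home. The crops show it upright in the block and the turret still parked, with the leading bush at (597,295) in the right-hand crop. The bush angles average θ≈0.045, so I need about 1.235 rad clockwise. I'll grip the knob and turn by joint 6, logging the torque.

Run:
```python
from geo import *
from bench import arm, monitor, command_gripper
np.set_printoptions(precision=2,suppress=True)
P=(554,-192.5)
arm.movep((*P,250),quat(1.55))
print("desc",arm.move_l((*P,167),speed=100,threshold=15))
f0=np.array(monitor.read_ft_force());t0=np.array(monitor.read_torque())
command_gripper(0,100)
print(monitor.read_grip_width(),monitor.read_gripper_force(),monitor.read_tcp_pos(),np.array(monitor.read_ft_force())-f0,np.array(monitor.read_torque())-t0,monitor.read_time())
q=np.array(monitor.read_joint_pos()); q0=q[5]; print(q)
np.save("q.npy",q)
for a in np.arange(.06,1.245,.0585):
    qq=q.copy(); qq[5]=q0+a; arm.movej(qq)
    tz=np.array(monitor.read_torque())[2]-t0[2]; f=np.array(monitor.read_ft_force())-f0
    print(f"{a:.3f} {monitor.read_joint_pos()[5]-q0:.3f} tz {tz:.3f} f {f} t {monitor.read_time():.2f}")
    if abs(tz)>1.5 or np.linalg.norm(f)>35: print("STOP");break
np.save("t0.npy",t0)
for n in("scene","top"):np.save(f"pics/{n}5.npy",vision.grab_frame(n))
```

```text
desc False
45.954489262140704 101.4137327671051 [ 554.3  -192.5   168.06] [-3.05  2.43  9.58] [0.52 0.59 0.07] 18.425
[-0.33  0.41  0.06  1.22  0.   -0.31]
0.060 0.059 tz 0.020 f [-1.36  1.9  -1.32] t 18.68
0.118 0.116 tz 0.025 f [-0.05  1.41  0.55] t 18.93
0.177 0.174 tz -0.017 f [-0.36  3.71  0.29] t 19.18
0.235 0.233 tz -0.013 f [-1.72  5.81  1.33] t 19.43
0.294 0.292 tz -0.019 f [-0.02  6.69  1.11] t 19.68
0.352 0.350 tz -0.095 f [-0.47  7.25  0.38] t 19.93
0.411 0.409 tz 0.121 f [0.28 7.23 0.7 ] t 20.18
0.469 0.467 tz 0.047 f [-1.06  8.68  1.6 ] t 20.43
0.528 0.526 tz 0.001 f [1.16 8.11 0.31] t 20.68
0.587 0.584 tz -0.383 f [ 0.26 10.56  0.76] t 20.93
0.645 0.643 tz -0.722 f [ 1.28  9.34 -0.03] t 21.18
0.704 0.701 tz 0.132 f [2.59 9.66 0.82] t 21.43
0.762 0.760 tz 0.101 f [ 3.24 10.48 -0.32] t 21.68
0.821 0.818 tz 0.158 f [ 2.57 10.44 -0.37] t 21.93
0.879 0.877 tz -0.081 f [ 3.07 11.6  -0.49] t 22.18
0.938 0.936 tz -0.596 f [ 3.38 11.36 -0.06] t 22.43
0.996 0.994 tz 0.212 f [ 4.09 12.1   0.03] t 22.68
1.054 1.052 tz -0.063 f [ 4.53 11.68 -1.31] t 22.93
1.113 1.111 tz -0.316 f [ 4.98 13.26  0.19] t 23.18
1.171 1.169 tz -0.172 f [ 6.58 12.96 -0.06] t 23.43
1.230 1.228 tz -0.267 f [ 5.45 12.77 -2.62] t 23.68
```

Run:
```python
from geo import *
from bench import arm, monitor
np.set_printoptions(precision=2,suppress=True)
q=np.load("q.npy");t0=np.load("t0.npy");q0=q[5]
def rd(n=6):
    v=[]
    for _ in range(n): arm.dwell(.04); v.append(np.array(monitor.read_torque())[2]-t0[2])
    return np.mean(v),np.std(v)
for a in (1.23,1.25,1.27,1.29):
    qq=q.copy();qq[5]=q0+a;arm.movej(qq);arm.dwell(.15);print(a,"tz %.3f sd %.3f"%rd(),monitor.read_time())
im=[]
for n in("scene","top"):
    f=vision.grab_frame(n);np.save(f"pics/{n}6.npy",f)
    u,v=map(int,proj(n,(540,-130,120))); im.append(cv2.resize(f[v-45:v+45,u-40:u+40],(400,450),interpolation=cv2.INTER_CUBIC)); print(n,u-40,v-45)
cv2.imwrite("pics/m.png",np.hstack(im)[:,:,::-1])
```

```text
1.23 tz -0.272 sd 0.034 24.425
1.25 tz 0.298 sd 0.037 25.075
1.27 tz 0.152 sd 0.011 25.725
1.29 tz 0.317 sd 0.029 26.375
scene 198 133
top 259 143
```

View pics/m.png

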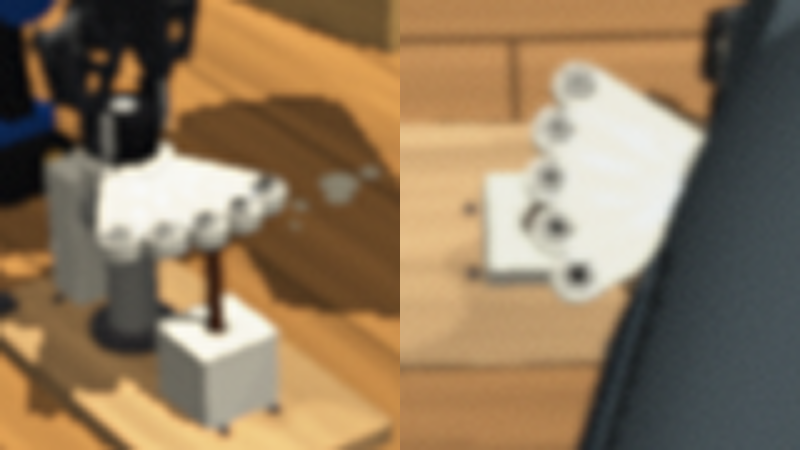

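The scene crop shows the middle bush (208,230) over the stick (215,290). The top crop shows the five bushes at (578,83) to (577,274), with the third at (549,178). I'll work out the turret angle from the bush centres.

Run:
```python
from geo import *
from scipy.optimize import least_squares
from bench import monitor
np.set_printoptions(precision=3,suppress=True)
A=[onz("top",(x-400+.5)/5-.5+259,(y+.5)/5-.5+143,157)[:2] for x,y in [(578,83),(558,130),(549,178),(556,228),(577,274)]]
B=[onz("top",(x+.5)/3.8-.5+155,(y+.5)/3.8-.5+155,157)[:2] for x,y in [(543,182),(573,209),(612,225),(652,232),(691,229)]]
k=np.radians(16)*np.arange(5)
def pts(c,th): a=.72-th+k; return c+100*np.c_[-np.sin(a),np.cos(a)]
r=least_squares(lambda p:np.r_[(pts(p[:2],p[2])-A).ravel(),(pts(p[:2],p[3])-B).ravel()],[554,-194,1.28,.05])
print("spindle",r.x[:2],"theta now",r.x[2],"before",r.x[3],"rms",np.sqrt(np.mean(r.fun**2)),"bush3",A[2])
for c in [(554.6,-195),(554,-193)]:
    for X in(A,B): d=np.array(X)-c; print(c,"theta each",.72-(np.arctan2(-d[:,0],d[:,1])-k))
print(monitor.read_time())
```

```text
spindle [ 556.431 -195.362] theta now 1.319370983378 before 0.04074254235423842 rms 0.5456099829595299 bush3 [560.315 -95.293]
(554.6, -195) theta each [1.338 1.33  1.336 1.337 1.342]
(554.6, -195) theta each [0.058 0.055 0.039 0.031 0.033]
(554, -193) theta each [1.354 1.342 1.343 1.339 1.337]
(554, -193) theta each [0.05  0.042 0.022 0.01  0.011]
26.475
```

θ is about 1.32–1.33 at joint turn 1.29. The torque changes sign between 1.23 and 1.25, and vision puts stop 3 at about 1.24, so they agree. I'll ease back to the zero-torque point.

Run:
```python
from geo import *
from bench import arm, monitor
np.set_printoptions(precision=2,suppress=True)
q=np.load("q.npy");t0=np.load("t0.npy");q0=q[5]
for a in (1.26,1.245,1.235,1.24):
    qq=q.copy();qq[5]=q0+a;arm.movej(qq);arm.dwell(.3)
    v=[]
    for _ in range(6): arm.dwell(.04); v.append(np.array(monitor.read_torque())[2]-t0[2])
    print(a,monitor.read_joint_pos()[5]-q0,"tz %.3f"%np.mean(v),monitor.read_ft_force(),monitor.read_time())
im=[]
for n in("scene","top"):
    f=vision.grab_frame(n);np.save(f"pics/{n}7.npy",f)
    u,v=map(int,proj(n,(540,-130,120))); im.append(cv2.resize(f[v-45:v+45,u-40:u+40],(400,450),interpolation=cv2.INTER_CUBIC))
cv2.imwrite("pics/n.png",np.hstack(im)[:,:,::-1]); print(monitor.read_grip_width(),monitor.read_gripper_force())
```

```text
1.26 1.257031082799844 tz 0.185 [ 6.16 12.28 -1.29] 27.275
1.245 1.241898251119377 tz 0.371 [ 5.86 12.49 -0.47] 28.075
1.235 1.2321336400271454 tz 0.080 [ 5.88 13.19 -0.61] 28.875
1.24 1.237223936321906 tz -0.045 [ 6.27 12.67  0.12] 29.675
45.7439361731141 106.2759518623352
```

View pics/n.png

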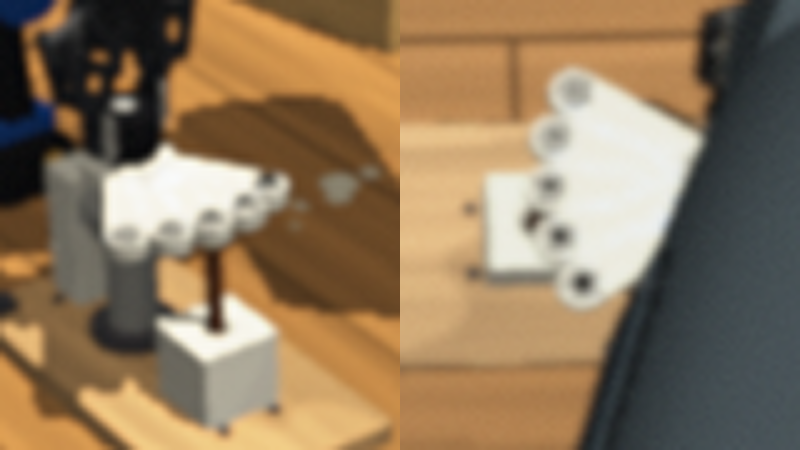

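The middle bush (212,230) now stands over the stick (215,290). The top view puts θ at about 1.28, and the holding torque is about zero. Handing in with the knob still gripped.

```bash
python3 -c "
from bench import hand_in
print(hand_in())"
```

```text
the job is handed in; nothing more can be done
None
```

The long stick is fully home in the socket and released, the turret is at the third stop with the third bush over the stick, the knob is still gripped, and the job was handed in at about 30 s; no verdict was returned.

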